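# Shut off the marked air valve under the sliding cover

### The arm

A 7-joint arm with a two-finger parallel gripper is mounted at the origin on the work surface. World frame = base frame: x ahead of the robot, y to its left, z up, the work surface at z = 0. Lengths are in mm, angles in degrees, forces in N, time in s.
With the tool pointing down it reaches from about 425 to 975 mm from the base axis. Payload 16.7 kg.
Tool frame: the origin (TCP) lies on the centre line of the jaws, within the pads' length; the fingertips stand 17 mm ahead of it and the grasp point (between the pads) lies 2 mm behind it; z points along the fingers, y is the direction in which the jaws open and shut (so a half turn about z gives the same grasp; the last joint's range is limited). The gripper opens to 85 mm and grips with 20 to 120 N. Pads are 22 mm wide; open, the fingers measure 114 mm over their backs; the gripper's body (76 mm by 85 mm) begins 54 mm behind the grasp point. The pads swing forward as they close: fully open they stand 13 mm farther back than shut.
Start: joints at [-77.664, 24.414, 4.234, 92.017, -1.954, 63.644, -3.845], TCP at [240.817, 630.542, 227.202] pointing down, gripper open.
Joint ranges: [-163.25, 163.25], [-28.42, 122.38], [-70.27, 78.77], [12.13, 141.07], [-58.53, 238.53], [9.26, 117.41], [-156.51, 156.51]. Speed limits (degrees/s): [108.29, 108.29, 136.94, 136.94, 172.46, 172.46, 172.46].

### API

Orientations are given as [roll, pitch, yaw] about the fixed x, y, z axes, in that order (R = Rz(yaw) Ry(pitch) Rx(roll)).
In Python, from bench import bot gives the robot as it stands. The module is installed in compiled form; this text tells all that it offers.
- The arm moves only by the shell command python3 -m jog 'ROWS' [FORCE]. ROWS is JSON, a list of rows, each a list of 7 numbers: the finger opening in mm, from 0 to 85.4, then the shift along the tool's x, y, z in mm, then the turn, a rotation vector about the tool's x, y, z in rad. In form: [[gripper, tx, ty, tz, wx, wy, wz], ...]. A call has 1 to 12 rows; each row shifts and turns the pose as measured when the row begins, along the tool's axes as they then stand; what a row does not reach is not made up. A row lasts 1/10 s, in which the tool goes at most 50 mm and 8.59 degrees, less where a joint would pass 70% of its speed; a pose out of reach is approached as far as the arm can. A call is refused whole if a number of a shift passes 50 or a number of a turn 0.15, either way. A call with a gripper value outside its range is refused whole. The fingers move at their own pace and stop on an object; FORCE is the grip in N (left out, the last holds). Time passes only in rows, so rows that do not move let the fingers close. It gives the time, the measured TCP pose, the force and the opening at its end, in the units of the state.
- bot.get_obs(): the state, without advancing time (a new reading comes with each control period).
- bot.capture(name): name is "side" or "top"; returns the picture (384x512x3 uint8, red, green, blue); there is no depth.
- bot.get_calibration(name): a dict with "fx", "fy", "cx", "cy" (pixels), "k1" (the pictures are not rectified: a ray, as slopes to the right and down, at radius r is drawn at 1 + k1 r^2 times it, then the intrinsics apply), "T" (4x4, takes a point from camera to world coordinates). Camera axes: x right, y down, z forward; pixel columns grow to the right and rows downward; lengths in mm; the calibration is good to about 2 mm. A picture is of the moment at which its call begins. get_calibration takes no time and is no camera call.
- bot.job_done(): hands the job in, once; it reports no verdict.
The state is a dict: "clock": time; "joint_positions": joint angles; "joint_velocities": joint speeds; "joint_torque": joint torques, N m; "eef_pos": TCP position; "tcp_rot": TCP orientation; "wrist_force": force on the tool from outside, world axes, zero at the start; "torque": the same for the moment, N m; "gripper_width": opening from 0.0 (shut) to 1.0 (fully open).
Only numpy, scipy, OpenCV 4.12 (cv2) and the standard library are available. Lean on these libraries where they do the work, as an engineer would, in place of code of your own. Each camera call takes 0.05 s, during which the arm holds its last target. There are 200 camera calls.

### The job

At the workshop's air manifold box, push the wooden cover with the fingertips along its rails to their far end, so that the two valves underneath lie open to view. Then push the lever of the marked valve, the one with the round wooden disc on its pivot, fully shut, crosswise to its pipe. Grip or lift nothing, push gently, leave the other valve open and the cover aside, leave the things standing around the box where they are, and finish clear of everything.

Things in the scene. Friction and masses are not known exactly. Their poses are not given: they have to be found in the camera images.
- manifold_box: Open timber box fixed to the bench, 208 (x) by 300 (y) mm, origin under its centre, yaw within 15 degrees. Walls 72 mm high, inside 162 by 280 mm. The long walls go on to its +y as rails, with lips 84 mm high (|x| 94 to 105 mm) beside the cover. In it are two lever valves, pivots at box x 20, y -70 and y 40 mm; which is the marked one changes. Their pipes run along box x, below 43 mm.
- cover: Loose plywood board 184 (x) by 300 (y) by 10 mm, about 0.4 kg, lying 72 mm above the bench on the box walls, between the lips; origin at the centre of its underside, axes as the box's. Slides to the box's +y (friction 2 to 5 N): starts at box y = 5 to 20 mm, hiding the valves; the stop at the rails' end meets it at 290 mm.
- batten (a point): Centre of the wooden batten on top of the cover, made to push against: 110 (x) by 18 (y) by 24 mm high, x and y as the cover's. The point is at cover x 0, y -105 mm, 94 mm above the bench; the batten stands from 82 to 106 mm.
- rail_stop (a point): Middle of the inner face of the cross bar at the far (+y) end of the rails, at box y 440 mm, 84 mm high at its top, which stops the cover
- marked_lever (a joint): Angle of the marked valve's lever, rad. 0 (open): it points from its pivot to the box's -x, along its pipe. It turns clockwise seen from above, its end swinging to the box's +y, until 1.57 (shut, at a stop), when it points to the box's +y. Starts at 0 to 0.2 and stays where left; about 2 N at the grip turns it.
- marked_pivot (a point): Point on the marked lever's vertical pivot axis, 55 mm above the bench. The mark: a round flat plywood disc, 38 mm across and 5 mm thick, fixed on top of the lever over the pivot (top at 61 mm); the other valve has only a small nut there.
- marked_tip (a point): Centre of the outer end of the marked lever's grey grip, 78 mm from the pivot axis, 55 mm above the bench. The grip is 18 mm wide and spans 28 to 78 mm from the axis, 48 to 62 mm above the bench.
- plain_lever (a joint): Angle of the other valve's lever, rad: same make and same directions, without the disc. Starts at 0 to 0.2 (open) and is to stay open.
- plain_pivot (a point): Point on the other lever's pivot axis, 55 mm above the bench.
- plain_tip (a point): Outer end of the other lever's grip, 78 mm from the pivot axis.
- screw_jar: Clear jar with a metal lid, 56 mm across, 75 mm high, loose beyond the box's -y end, origin under its centre. To be left alone.
- screwdriver: Screwdriver lying on the bench on the robot's side of the box, about parallel to its long side. Loose, to be left alone.
- offcut: Pine offcut 45 by 140 by 28 mm lying on the bench on the far side of the box, origin under its centre. Loose, to be left alone.
- coupler: Brass hose coupler, 34 mm across, 50 mm high, standing on the robot's side of the rails, origin under its centre. Loose, to be left alone.

How it is judged:
By the outcome, as a careful person would: the job done as asked, in the order asked, and still so for the second after the job is handed in, with the robot touching nothing.
It also fails if it takes over 51 s, if anything falls off the work surface, if the arm or the gripper's body presses on something with over 40 N, if the wrist force passes 120 N, or if a joint passes its speed limit or range.

## Working session

There is one attempt and no reset: what is moved stays moved. The work goes in short steps, Python scripts to look and compute and a shell command to move; the robot and the scene stay as the last step left them, time stands still between calls to the robot, and variables do not carry over. Pictures are saved under pics/ and viewed, about 8 in all and at most 12, crops included, and the job is handed in when it is done.

```bash
mkdir -p pics; cat > h.py <<'E'
from bench import bot
import numpy as np, cv2
def snap(n,f):
    im=bot.capture(n); cv2.imwrite('pics/'+f,im[:,:,::-1]); return im
def ray(n,u,v):
    c=bot.get_calibration(n); K=np.array([[c['fx'],0,c['cx']],[0,c['fy'],c['cy']],[0,0,1.]])
    p=cv2.undistortPoints(np.array([[[u,v]]],float),K,np.array([c['k1'],0,0,0.]))[0,0]
    T=np.array(c['T']); return T[:3,3],T[:3,:3]@np.array([p[0],p[1],1])
def onz(n,u,v,z):
    o,d=ray(n,u,v); return (o+d*(z-o[2])/d[2]).round(1)
def proj(n,P):
    c=bot.get_calibration(n);T=np.array(c['T']);q=T[:3,:3].T@(np.array(P,float)-T[:3,3]);s=q[:2]/q[2]
    s=s*(1+c['k1']*(s@s));return (s*[c['fx'],c['fy']]+[c['cx'],c['cy']]).round(1)
E
python3 - <<'E'
from h import *
a=snap('top','t0.png');b=snap('side','s0.png')
for n in('top','side'):
    c=bot.get_calibration(n);print(n,np.array(c['T']).round(2).tolist(),c['fx'],c['k1'])
o=bot.get_obs();print({k:np.round(v,2) for k,v in o.items()})
E
```

```text
top [[-0.02, -1.0, 0.09, 487.9], [-1.0, 0.02, -0.01, -19.67], [0.01, -0.09, -1.0, 974.9], [0.0, 0.0, 0.0, 1.0]] 365.0999150465518 -0.08338907631089411
side [[-0.81, -0.42, 0.41, 239.98], [-0.59, 0.6, -0.54, 430.1], [-0.01, -0.68, -0.73, 696.67], [0.0, 0.0, 0.0, 1.0]] 357.9520445734281 0.030920247620879325
{'clock': np.float64(0.1), 'joint_positions': array([-77.67,  24.45,   4.23,  92.05,  -1.95,  63.64,  -3.84]), 'joint_velocities': array([-0.09, -0.18, -0.01, -0.05, -0.06,  0.06, -0.01]), 'joint_torque': array([ 1.000e-02, -9.515e+01,  3.770e+00, -4.644e+01,  2.000e-02,
        1.000e-02,  0.000e+00]), 'eef_pos': array([240.69, 630.22, 226.59]), 'tcp_rot': array([-179.93,    0.  ,  159.1 ]), 'wrist_force': array([-0.15,  1.19,  0.82]), 'torque': array([-0.02,  0.02, -0.03]), 'gripper_width': np.float64(1.0)}
```

View pics/t0.png

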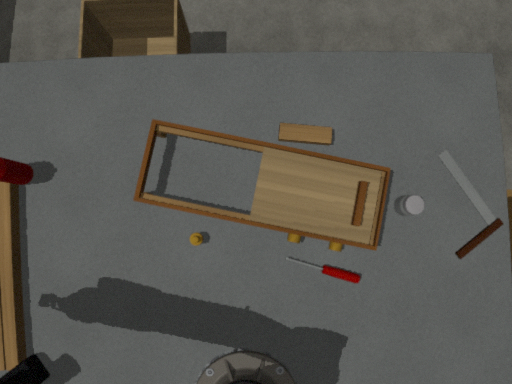

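View pics/s0.png

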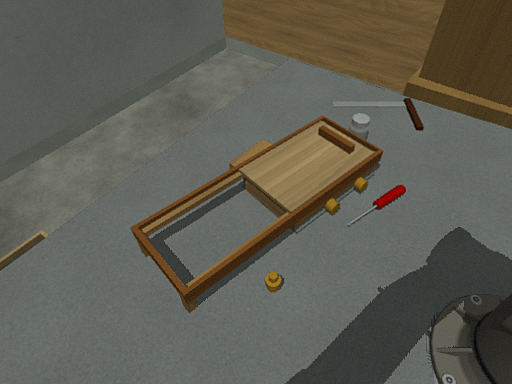

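The top view shows the box with its rails running image-left (world +y). The lip corners are near (153,121), (134,199), (390,168) and (377,248). The batten is at (360,203), the jar at (412,205), the coupler at (197,239) and the screwdriver at about (325,270).

```bash
python3 - <<'E'
from h import *
im=cv2.imread('pics/t0.png')
h=cv2.cvtColor(im,cv2.COLOR_BGR2HSV)
print(h[203,360],h[160,148],h[208,200],h[180,300])
m=cv2.inRange(h,(5,120,60),(14,255,200)); m[:100]=0;m[:,:110]=0;m[:,395:]=0;m[255:]=0
n,l,s,c=cv2.connectedComponentsWithStats(m)
for i in range(1,n):
    if s[i,4]>60:
        pts=np.argwhere(l==i)[:,::-1].astype(np.float32)
        b=cv2.boxPoints(cv2.minAreaRect(pts));z=106 if s[i,4]<900 else 84
        print(s[i],c[i].round(1),b.round(1).tolist());print([onz('top',*p,z).tolist() for p in b],onz('top',*c[i],z))
        q=cv2.approxPolyDP(cv2.convexHull(pts.astype(int)),5,True)[:,0]
        print('hull',q.tolist(),[onz('top',*map(float,p),z).tolist() for p in q])
for nm,u,v,z in(('jar',414,205,75),('coupler',197,239,40),('cover edge',263,150,82),('cover edge',251,213,82)):print(nm,onz('top',u,v,z))
E
```

```text
[ 15 179  97] [ 13 175  35] [ 17 125 118] [ 19 108 127]
[177 125  34  10  80] [192.7 129.1] [[176.8000030517578, 127.69999694824219], [177.8000030517578, 123.30000305175781], [210.3000030517578, 130.8000030517578], [209.3000030517578, 135.1999969482422]]
[[710.0, 149.3, 106.0], [720.8, 146.8, 106.0], [700.1, 67.9, 106.0], [689.4, 70.5, 106.0]] [705.5 110.6 106. ]
hull [[210, 132], [177, 127]] [[697.3, 68.6, 106.0], [711.8, 148.9, 106.0]]
[322 154  29   9  65] [336.  158.2] [[321.20001220703125, 157.8000030517578], [322.1000061035156, 153.39999389648438], [350.1000061035156, 159.5], [349.20001220703125, 163.89999389648438]]
[[628.0, -198.9, 106.0], [638.7, -201.7, 106.0], [622.5, -269.6, 106.0], [611.7, -266.7, 106.0]] [ 626.2 -235.1  106. ]
hull [[350, 160], [322, 154]] [[621.2, -269.2, 106.0], [637.2, -201.3, 106.0]]
[354 182  14  27 103] [361.  193.8] [[353.3999938964844, 207.60000610351562], [359.8999938964844, 181.1999969482422], [367.70001220703125, 183.1999969482422], [361.1000061035156, 209.5]]
[[505.8, -271.9, 106.0], [568.9, -291.1, 106.0], [563.7, -309.9, 106.0], [500.6, -290.6, 106.0]] [ 538.3 -292.   106. ]
hull [[367, 183], [355, 208], [360, 182]] [[564.2, -308.2, 106.0], [504.7, -275.8, 106.0], [567.0, -291.1, 106.0]]
[379 189   8  23  63] [383.  200.3] [[378.5, 210.39999389648438], [381.8999938964844, 188.39999389648438], [386.5, 189.10000610351562], [383.0, 211.1999969482422]]
[[497.2, -333.1, 106.0], [550.3, -344.5, 106.0], [548.3, -355.6, 106.0], [495.2, -344.1, 106.0]] [ 521.5 -345.5  106. ]
hull [[386, 189], [382, 211]] [[548.5, -354.5, 106.0], [495.6, -341.7, 106.0]]
jar [ 508.6 -436.8   75. ]
coupler [437.2 112.4  40. ]
cover edge [654.5 -59.8  82. ]
cover edge [499.5 -26.2  82. ]
```

```bash
python3 - <<'E'
from h import *
im=cv2.imread('pics/t0.png')
h=cv2.cvtColor(im,cv2.COLOR_BGR2HSV)
m=cv2.inRange(h,(5,150,30),(17,255,255)); m[:100]=0;m[:,:110]=0;m[:,395:]=0;m[255:]=0
# drop brass
n,l,s,c=cv2.connectedComponentsWithStats(m)
for i in range(1,n):
    if s[i,4]>60:
        pts=np.argwhere(l==i)[:,::-1].astype(np.float32)
        b=cv2.boxPoints(cv2.minAreaRect(pts))
        z=106 if s[i,4]<600 else 84
        print(s[i],c[i].round(1),[onz('top',*p,z).tolist() for p in b],onz('top',*c[i],z))
C=[(153,121),(134,199),(390,168),(377,248)]
W=[onz('top',*p,84) for p in C];print(W)
a=W[0]-W[2];b=W[1]-W[3]
for v in(a,b):print(np.linalg.norm(v),np.degrees(np.arctan2(-v[0],v[1])))
print(np.linalg.norm(W[0]-W[1]),np.linalg.norm(W[2]-W[3]))
cv2.imwrite('pics/c0.png',cv2.resize(im[100:270,110:430],None,fx=2.5,fy=2.5,interpolation=cv2.INTER_CUBIC))
E
```

```text
[ 134  120  256  130 2528] [256.3 181.8] [[536.9, 261.6, 84.0], [742.8, 219.3, 84.0], [601.3, -381.5, 84.0], [398.9, -327.1, 84.0]] [575.6 -41.   84. ]
[352 182  16  44 374] [359.3 203.3] [[466.6, -264.1, 106.0], [570.3, -288.3, 106.0], [565.8, -310.0, 106.0], [462.1, -285.6, 106.0]] [ 515.6 -286.8  106. ]
[array([734.6, 213.6,  84. ]), array([540.2, 260.3,  84. ]), array([ 602.4, -376.3,   84. ]), array([ 405.6, -333. ,   84. ])]
604.5319263694846 -12.631607956808415
608.3765692398089 -12.782141887376378
199.93061296359792 201.50714627526236
```

View pics/c0.png

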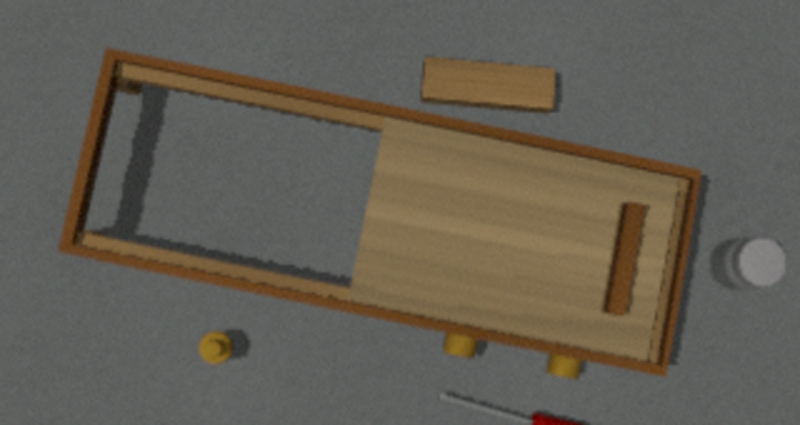

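Box pose: origin about (537, -207), yaw about -12.7°. The batten is at box (-3, -84), so the cover starts at about y = 20. With tool yaw 167.3, tool x is -box x and tool y is +box y.

```bash
cat >> h.py <<'E'
O=np.array([537.3,-206.7]);yw=np.radians(-12.7)
X=np.array([np.cos(yw),np.sin(yw)]);Y=np.array([-np.sin(yw),np.cos(yw)])
def w(bx,by,z):
    p=O+bx*X+by*Y;return [p[0],p[1],z]
def tobox(p):
    d=np.array(p[:2])-O;return np.round([d@X,d@Y],1)
def st():
    o=bot.get_obs();print('t',round(float(o['clock']),2),'box',tobox(o['eef_pos']),'z',round(o['eef_pos'][2],1),'rot',np.round(o['tcp_rot'],1),'F',np.round(o['wrist_force'],1),'q',np.round(o['joint_positions']))
E
python3 -m jog '[[0,0,0,0,0,0,-0.143],[0,-35,-33,0,0,0,0],[0,-35,-33,0,0,0,0],[0,-35,-33,0,0,0,0],[0,-35,-33,0,0,0,0],[0,-35,-33,0,0,0,0],[0,-35,-33,0,0,0,0],[0,-35,-33,0,0,0,0],[0,-35,-33,0,0,0,0],[0,-35,-33,0,0,0,0],[0,-35,-33,0,0,0,0]]' && python3 -c "from h import *;st()"
```

```text
clock: 1.2
eef_pos: [515.3, 223.6, 223.0]
tcp_rot: [-179.7, -0.2, 168.4]
wrist_force: [1.0, 0.8, -0.2]
gripper_width: 0.0
t 1.2 box [-116.1  414.9] z 223.0 rot [-179.7   -0.2  168.4] F [ 1.   0.8 -0.2] q [-42.  14.  14. 107.  -4.  59.  52.]
```

```bash
python3 -m jog '[[0,-10,-45,0,0,0,0.02],[0,-10,-45,0,0,0,0],[0,-10,-45,0,0,0,0],[0,-10,-45,0,0,0,0],[0,-10,-45,0,0,0,0],[0,-10,-45,0,0,0,0],[0,-10,-45,0,0,0,0],[0,-10,-45,0,0,0,0],[0,-10,-45,3,0,0,0],[0,-10,-45,3,0,0,0],[0,-10,-45,3,0,0,0],[0,0,-40,3,0,0,0]]' && python3 -c "from h import *;st()"
```

```text
clock: 2.4
eef_pos: [502.7, -345.6, 212.0]
tcp_rot: [-179.7, -0.2, 167.2]
wrist_force: [0.2, 0.6, 0.4]
gripper_width: -0.0
t 2.4 box [  -3.3 -143.1] z 212.0 rot [-179.7   -0.2  167.2] F [0.2 0.6 0.4] q [  4.  21.  31. 103. -12.  59. 117.]
```

```bash
python3 -m jog '[[0,0,8,20,0,0,0],[0,0,5,20,0,0,0],[0,0,0,20,0,0,0],[0,0,0,15,0,0,0],[0,0,0,10,0,0,0],[0,0,0,8,0,0,0],[0,0,0,5,0,0,0],[0,0,0,4,0,0,0]]' && python3 - <<'E'
from h import *
st();a=snap('side','s1.png')[80:230,230:460];b=bot.capture('top')[130:280,280:460]
f=lambda i:cv2.resize(i,(400,int(400*i.shape[0]/i.shape[1])),interpolation=cv2.INTER_CUBIC)[:260]
cv2.imwrite('pics/c1.png',np.hstack([f(a),f(b)])[:,:,::-1])
E
```

```text
clock: 3.2
eef_pos: [501.6, -341.7, 105.4]
tcp_rot: [-179.5, -0.2, 166.6]
wrist_force: [-0.8, -1.1, -0.1]
gripper_width: -0.005
t 3.2 box [  -5.2 -139.6] z 105.4 rot [-179.5   -0.2  166.6] F [-0.8 -1.1 -0.1] q [  6.  28.  28. 108. -17.  48. 120.]
```

View pics/c1.png

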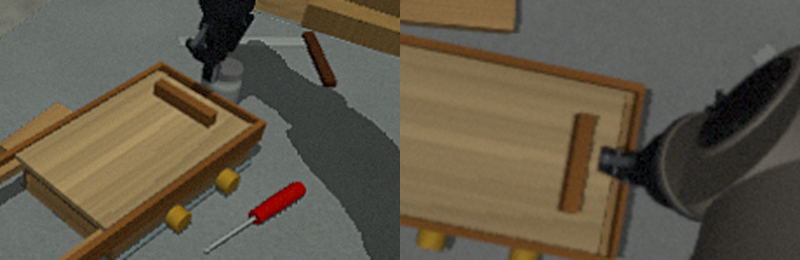

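The fingertips stand on the -y side of the batten, near its middle and above the board, clear of the jar. Pushing.

```bash
python3 -m jog '[[0,0,8,0,0,0,-0.01],[0,-1,8,0,0,0,0],[0,-1,6,0,0,0,0],[0,0,6,0,0,0,0],[0,0,6,0,0,0,0],[0,0,8,0,0,0,0],[0,0,8,0,0,0,0],[0,0,10,0,0,0,0],[0,0,10,0,0,0,0],[0,0,10,0,0,0,0]]' && python3 -c "from h import *;st()"
```

```text
clock: 4.3
eef_pos: [523.8, -257.7, 106.4]
tcp_rot: [-179.5, -0.1, 167.2]
wrist_force: [1.1, -0.2, 1.2]
gripper_width: -0.002
t 4.3 box [ -2.  -52.7] z 106.4 rot [-1.795e+02 -1.000e-01  1.672e+02] F [ 1.1 -0.2  1.2] q [ -2.  26.  28. 111. -16.  46. 111.]
```

```bash
python3 -m jog '[[0,0,10,0,0,0,0],[0,0,10,0,0,0,0],[0,0,10,0,0,0,0],[0,0,10,0,0,0,0],[0,0,10,0,0,0,0],[0,0,10,0,0,0,0],[0,0,10,0,0,0,0],[0,0,10,0,0,0,0],[0,0,10,0,0,0,0],[0,0,10,0,0,0,0]]' && python3 - <<'E'
from h import *
st();snap('top','t2.png');st()
E
```

```text
clock: 5.3
eef_pos: [547.9, -150.9, 105.5]
tcp_rot: [-179.5, -0.1, 167.2]
wrist_force: [0.4, -0.2, -0.2]
gripper_width: 0.003
t 5.3 box [-1.9 56.8] z 105.5 rot [-1.795e+02 -1.000e-01  1.672e+02] F [ 0.4 -0.2 -0.2] q [-13.  25.  27. 113. -15.  46. 100.]
t 5.35 box [-1.8 58.8] z 105.4 rot [-1.796e+02 -1.000e-01  1.673e+02] F [ 0.5  2.4 -0.6] q [-13.  25.  27. 113. -15.  46. 100.]
```

View pics/t2.png

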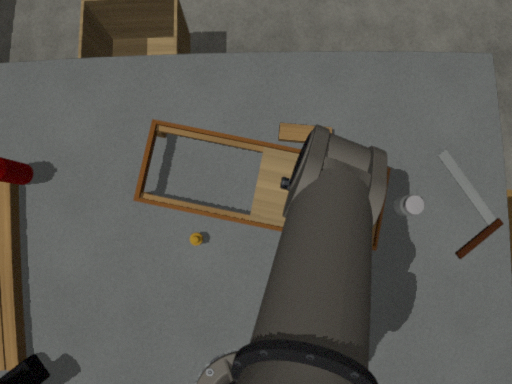

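The cover has not moved: its front edge is still at x≈263 px, and the fingertips went on without it. I'll check the heights from the side.

```bash
python3 - <<'E'
from h import *
a=snap('side','s2.png')[60:300,130:450]
cv2.imwrite('pics/c2.png',cv2.resize(a,None,fx=2.4,fy=2.4,interpolation=cv2.INTER_CUBIC)[:,:,::-1])
p=bot.get_obs()['eef_pos'];
for dz in(0,-17,-30):print(dz,proj('side',[p[0],p[1],p[2]+dz]),((proj('side',[p[0],p[1],p[2]+dz])-[130,60])*2.4).round())
E
```

```text
0 [297.3 159.8] [402. 240.]
-17 [296.8 164.9] [400. 252.]
-30 [296.4 168.7] [399. 261.]
```

View pics/c2.png

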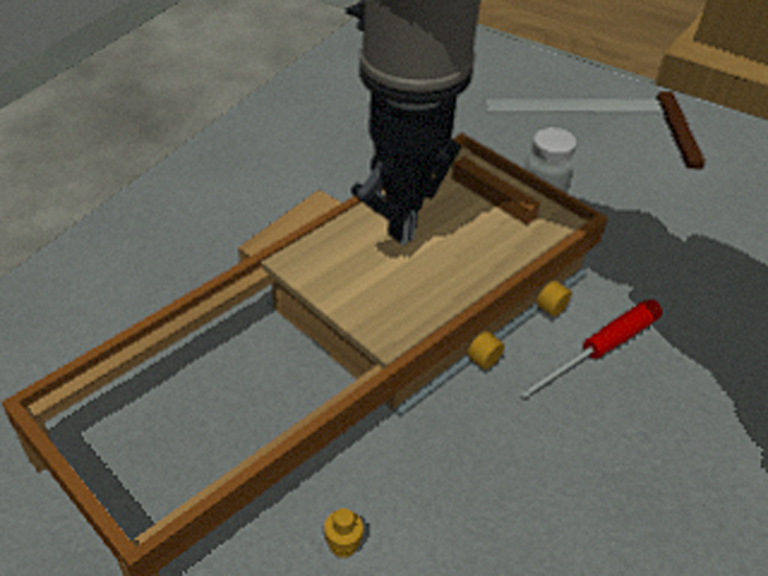

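```bash
python3 - <<'E'
from h import *
st();p=bot.get_obs()['eef_pos'];print(p)
a=ray('top',284.5,183);b=ray('side',298.5,160.5)
A=np.c_[a[1],-b[1]];s=np.linalg.lstsq(A,b[0]-a[0],rcond=None)[0]
print(a[0]+s[0]*a[1],b[0]+s[1]*b[1])
im=cv2.imread('pics/t2.png')[155:210,255:310];cv2.imwrite('pics/c3.png',np.hstack([cv2.resize(im,(400,400),interpolation=cv2.INTER_CUBIC),cv2.resize(cv2.imread('pics/s2.png')[135:180,275:320],(400,400),interpolation=cv2.INTER_CUBIC)]))
E
```

```text
t 5.4 box [-1.9 57.8] z 105.4 rot [-1.796e+02 -1.000e-01  1.673e+02] F [ 0.3 -0.4  0.3] q [-13.  25.  27. 113. -15.  46. 100.]
[ 548.18748035 -149.90757009  105.42574521]
[ 566.16160477 -105.06523632  134.80055813] [ 530.16723325 -122.34355767  133.20348371]
```

View pics/c3.png

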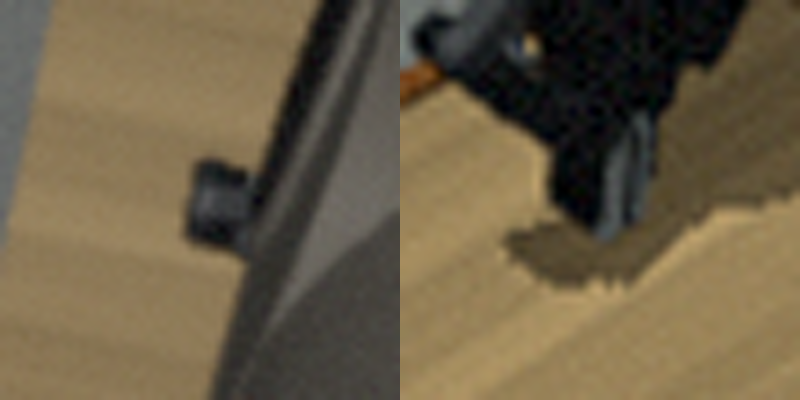

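The left crop shows only an upper knuckle. In the right crop the two pad tips end at about side px (298,161), which puts them near z = 108 and not 88. The tips are roughly 20 mm higher than the readout implies, so they passed over the batten. I'll go back behind it and go about 18 mm lower.

```bash
python3 -m jog '[[0,0,0,-15,0,0,0],[0,0,-20,-5,0,0,0],[0,0,-35,0,0,0,0],[0,0,-35,0,0,0,0],[0,0,-35,0,0,0,0],[0,0,-35,0,0,0,0],[0,0,-25,0,0,0,0],[0,0,-7,0,0,0,0],[0,0,0,8,0,0,0],[0,0,0,8,0,0,0],[0,0,0,5,0,0,0],[0,0,0,3,0,0,0]]' && python3 -c "from h import *;st()"
```

```text
clock: 6.6
eef_pos: [505.6, -346.2, 112.0]
tcp_rot: [-179.5, 0.3, 167.3]
wrist_force: [-0.5, 0.6, -0.1]
gripper_width: -0.0
t 6.6 box [  -0.2 -143.1] z 112.0 rot [-179.5    0.3  167.3] F [-0.5  0.6 -0.1] q [  6.  28.  29. 108. -17.  48. 121.]
```

```bash
python3 -m jog '[[0,1,6,6,0,0,0],[0,1,4,6,0,0,0],[0,0,0,5,0,0,0],[0,0,0,4,0,0,0],[0,0,0,2,0,0,0]]' && python3 - <<'E'
from h import *
st();snap('side','s3.png')
a=cv2.imread('pics/s3.png')[90:180,290:410]
cv2.imwrite('pics/c4.png',cv2.resize(a,None,fx=5,fy=5,interpolation=cv2.INTER_CUBIC))
p=bot.get_obs()['eef_pos']
for dz in(10,4,0,-17):print(dz,proj('side',[p[0],p[1],p[2]+dz]),((proj('side',[p[0],p[1],p[2]+dz])-[290,90])*5).round())
E
```

```text
clock: 7.1
eef_pos: [506.8, -332.3, 86.0]
tcp_rot: [-179.5, 0.2, 167.5]
wrist_force: [-0.6, 0.3, -0.4]
gripper_width: -0.002
t 7.1 box [  -2.1 -129.3] z 86.0 rot [-179.5    0.2  167.5] F [-0.6  0.3 -0.4] q [  6.  29.  27. 109. -18.  45. 121.]
10 [346.  130.9] [280. 205.]
4 [345.6 132.7] [278. 213.]
0 [345.4 133.9] [277. 220.]
-17 [344.3 138.9] [272. 245.]
```

View pics/c4.png

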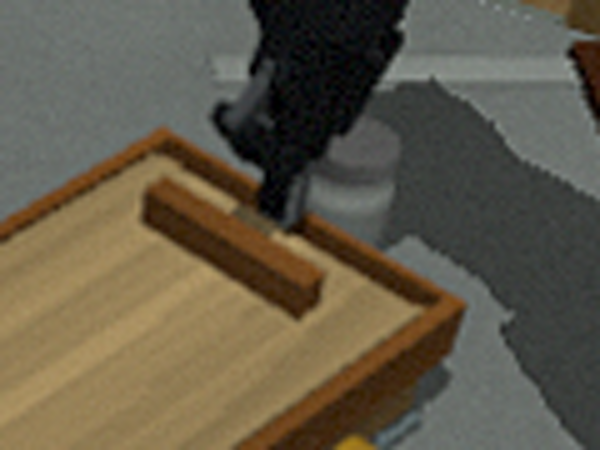

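The fingertips are now visibly behind the batten, low and just above the board (tip at crop (290,228)). Pushing slowly, watching for force.

```bash
python3 -m jog '[[0,0,5,0,0,0,0],[0,0,5,0,0,0,0],[0,0,5,0,0,0,0],[0,0,5,0,0,0,0],[0,0,6,0,0,0,0],[0,0,6,0,0,0,0],[0,0,6,0,0,0,0],[0,0,6,0,0,0,0],[0,0,6,0,0,0,0]]' && python3 - <<'E'
from h import *
st();bot.capture('top');st()
E
```

```text
clock: 8.05
eef_pos: [518.4, -281.0, 86.3]
tcp_rot: [-179.5, 0.3, 167.4]
wrist_force: [0.2, -1.8, -0.1]
gripper_width: 0.001
t 8.05 box [ -2.1 -76.6] z 86.3 rot [-179.5    0.3  167.4] F [ 0.2 -1.8 -0.1] q [  1.  28.  28. 112. -18.  44. 115.]
t 8.1 box [ -2.  -75.4] z 86.1 rot [-179.5    0.3  167.5] F [-0.4 -1.6  1.8] q [  0.  28.  28. 112. -18.  44. 115.]
```

Contact force of about 2 N, so the batten is engaged. Continuing.

```bash
python3 -m jog '[[0,0,8,0,0,0,0],[0,0,8,0,0,0,0],[0,0,8,0,0,0,0],[0,0,8,0,0,0,0],[0,0,8,0,0,0,0],[0,0,8,0,0,0,0],[0,0,8,0,0,0,0],[0,0,8,0,0,0,0],[0,0,8,0,0,0,0],[0,0,8,0,0,0,0],[0,0,8,0,0,0,0],[0,0,8,0,0,0,0]]' && python3 -c "from h import *;st()" && python3 -m jog '[[0,0,8,0,0,0,0],[0,0,8,0,0,0,0],[0,0,8,0,0,0,0],[0,0,8,0,0,0,0],[0,0,8,0,0,0,0],[0,0,8,0,0,0,0],[0,0,8,0,0,0,0],[0,0,8,0,0,0,0],[0,0,6,0,0,0,0]]' && python3 - <<'E'
from h import *
st()
b=snap('top','t4.png');a=snap('side','s4.png')[80:380,110:420]
f=lambda i:cv2.resize(i,(400,int(400*i.shape[0]/i.shape[1])),interpolation=cv2.INTER_CUBIC)[:300]
cv2.imwrite('pics/c5.png',np.hstack([f(a),f(b[100:270,120:420])[:300] if f(b[100:270,120:420]).shape[0]>=300 else cv2.copyMakeBorder(f(b[100:270,120:420]),0,300-f(b[100:270,120:420]).shape[0],0,0,0)])[:,:,::-1])
E
```

```text
clock: 9.3
eef_pos: [541.6, -179.4, 85.9]
tcp_rot: [-179.4, 0.4, 167.4]
wrist_force: [0.3, -1.9, 2.7]
gripper_width: -0.001
t 9.3 box [-1.8 27.6] z 85.9 rot [-179.4    0.4  167.4] F [ 0.3 -1.9  2.7] q [-10.  26.  28. 114. -17.  43. 105.]
clock: 10.2
eef_pos: [558.0, -104.4, 85.0]
tcp_rot: [-179.4, 0.3, 167.5]
wrist_force: [-0.9, -3.1, 2.5]
gripper_width: -0.0
t 10.2 box [ -2.3 104.4] z 85.0 rot [-179.4    0.3  167.5] F [-0.9 -3.1  2.5] q [-18.  26.  27. 114. -16.  43.  97.]
```

View pics/c5.png

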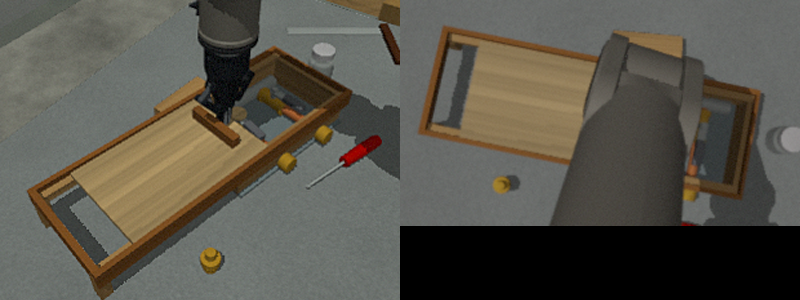

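The cover has slid most of the way. One valve, with an orange nut, shows at the -y end. A wooden disc shows by the y=40 valve. About 57 mm remain, pushing slowly towards the stop.

```bash
python3 -m jog '[[0,0,8,0,0,0,0],[0,0,8,0,0,0,0],[0,0,8,0,0,0,0],[0,0,8,0,0,0,0],[0,0,7,0,0,0,0],[0,0,5,0,0,0,0]]' && python3 -c "from h import *;st()" && python3 -m jog '[[0,0,4,0,0,0,0],[0,0,4,0,0,0,0],[0,0,3,0,0,0,0]]' && python3 -c "from h import *;st()"
```

```text
clock: 10.9
eef_pos: [568.1, -58.5, 84.5]
tcp_rot: [-179.4, 0.3, 167.4]
wrist_force: [-0.9, -3.2, 2.8]
gripper_width: -0.002
t 10.9 box [ -2.6 151.3] z 84.5 rot [-179.4    0.3  167.4] F [-0.9 -3.2  2.8] q [-22.  27.  27. 114. -16.  43.  92.]
clock: 11.2
eef_pos: [570.7, -46.6, 84.4]
tcp_rot: [-179.4, 0.3, 167.4]
wrist_force: [-1.0, -3.5, 3.3]
gripper_width: -0.003
t 11.2 box [ -2.7 163.6] z 84.4 rot [-179.4    0.3  167.4] F [-1.  -3.5  3.3] q [-23.  27.  27. 114. -16.  43.  91.]
```

```bash
python3 -m jog '[[0,0,3,-0.5,0,0,0],[0,0,3,-0.5,0,0,0]]' && python3 -m jog '[[0,0,3,0,0,0,0],[0,0,2,0,0,0,0]]'; python3 -c "from h import *;st()"
```

```text
clock: 11.4
eef_pos: [570.9, -41.8, 84.9]
tcp_rot: [-179.3, 0.2, 167.4]
wrist_force: [-2.7, -21.9, -1.5]
gripper_width: 0.003
clock: 11.6
eef_pos: [570.8, -42.1, 84.8]
tcp_rot: [-179.0, 0.2, 167.1]
wrist_force: [-2.7, -10.4, 5.1]
gripper_width: 0.001
t 11.6 box [ -3.5 167.9] z 84.8 rot [-179.     0.2  167.1] F [ -2.7 -10.4   5.1] q [-24.  27.  27. 114. -16.  43.  89.]
```

The force rose to 22 N and motion stopped, so the cover is at the stop. Backing off, lifting and moving aside to view the valves.

```bash
python3 -m jog '[[0,0,-10,0,0,0,0.01],[0,0,-15,-5,0,0,0],[0,0,-10,-20,0,0,0],[0,0,-10,-35,0,0,0],[0,0,-35,-30,0,0,0],[0,0,-45,0,0,0,0],[0,0,-45,0,0,0,0],[0,0,-45,0,0,0,0],[0,0,-45,0,0,0,0],[0,0,-45,0,0,0,0],[0,0,-20,0,0,0,0],[0,0,0,0,0,0,0]]' && python3 - <<'E'
from h import *
st()
b=snap('top','t5.png');a=snap('side','s5.png')
f=lambda i:cv2.resize(i,(400,400),interpolation=cv2.INTER_CUBIC)
cv2.imwrite('pics/c6.png',np.hstack([f(a[90:240,250:400]),f(b[130:260,270:400])])[:,:,::-1])
for py in(-70,40):
    print('piv',proj('top',w(20,py,61)),proj('side',w(20,py,61)),'tip',proj('top',w(-58,py,62)))
E
```

```text
clock: 12.8
eef_pos: [488.2, -373.9, 188.0]
tcp_rot: [-179.2, 0.4, 166.6]
wrist_force: [-0.7, 0.3, 0.4]
gripper_width: 0.002
t 12.8 box [ -11.2 -173.9] z 188.0 rot [-179.2    0.4  166.6] F [-0.7  0.3  0.4] q [  4.  24.  35. 104. -15.  56. 122.]
piv [350.6 193.9] [323.3 146.7] tip [345.3 224.3]
piv [308.1 185.4] [294.8 165.3] tip [302.5 215.8]
```

View pics/c6.png

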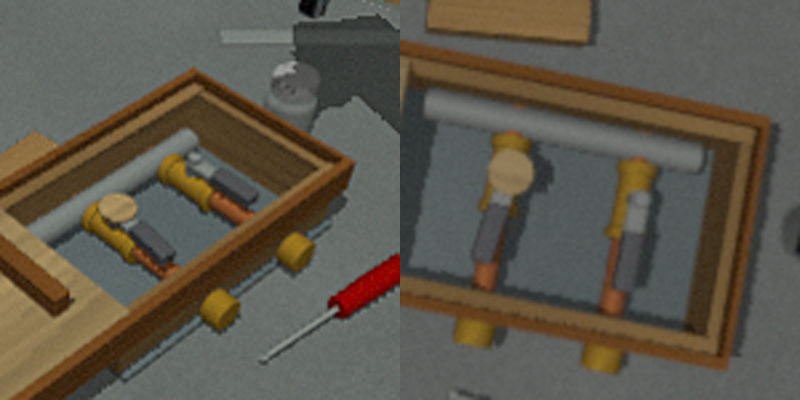

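The marked valve is the one at y≈40, with its disc at top px (306,186). Its grey grip ends near px (297,215), so θ≈0.12. The plain valve is open at y=-70. I'll approach on the -y side of the marked grip, between the two levers.

```bash
python3 -m jog '[[0,6,40,0,0,0,-0.012],[0,6,40,0,0,0,0],[0,6,40,0,0,0,0],[0,4,35,0,0,0,0],[0,0,13,10,0,0,0],[0,0,0,20,0,0,0],[0,0,0,20,0,0,0],[0,0,0,15,0,0,0]]' && python3 -c "from h import *;st()"
```

```text
clock: 13.7
eef_pos: [508.2, -185.5, 119.6]
tcp_rot: [-179.6, 0.6, 168.4]
wrist_force: [0.2, 0.1, 0.2]
gripper_width: 0.004
t 13.7 box [-33.   14.3] z 119.6 rot [-179.6    0.6  168.4] F [0.2 0.1 0.2] q [-12.  21.  31. 117. -15.  45. 106.]
```

```bash
python3 -m jog '[[0,1,-9,0,0,0,0.015],[0,1,-5,6,0,0,0],[0,0,0,15,0,0,0],[0,0,0,15,0,0,0],[0,0,0,12,0,0,0],[0,0,0,8,0,0,0],[0,0,0,5,0,0,0]]' && python3 - <<'E'
from h import *
st()
b=snap('top','t6.png');a=snap('side','s6.png')
f=lambda i:cv2.resize(i,(400,400),interpolation=cv2.INTER_CUBIC)
cv2.imwrite('pics/c7.png',np.hstack([f(a[110:230,250:370]),f(b[130:260,250:380])])[:,:,::-1])
E
```

```text
clock: 14.4
eef_pos: [503.4, -199.7, 54.2]
tcp_rot: [-179.6, 0.6, 167.6]
wrist_force: [-0.5, -0.1, -0.2]
gripper_width: 0.001
t 14.4 box [-34.6  -0.6] z 54.2 rot [-179.6    0.6  167.6] F [-0.5 -0.1 -0.2] q [ -7.  27.  28. 119. -20.  38. 111.]
```

View pics/c7.png

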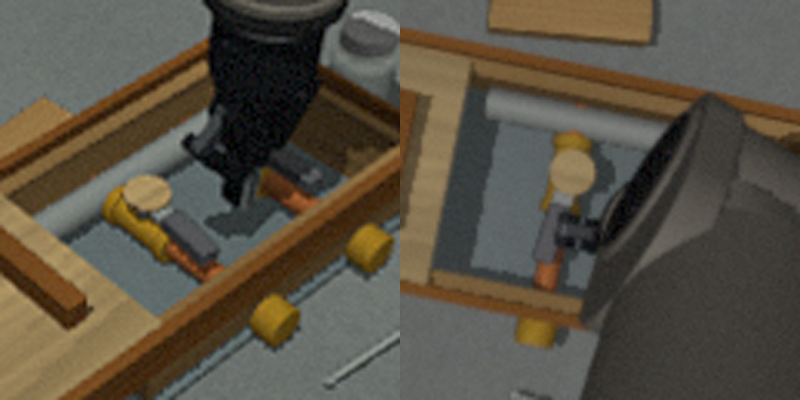

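The fingertips are between the two levers, clear of both and just short of the marked grip. Lowering 6 mm, then beginning the sweep.

```bash
python3 -m jog '[[0,0,2,3,0,0,0],[0,0,3,3,0,0,0],[0,0,6,0,0,0,0],[0,0,6,0,0,0,0],[0,1,6,0,0,0,0],[0,1,6,0,0,0,0],[0,1.5,6,0,0,0,0],[0,1.5,6,0,0,0,0],[0,1.5,6,0,0,0,0]]' && python3 -c "from h import *;st()"
```

```text
clock: 15.4
eef_pos: [509.0, -149.2, 49.4]
tcp_rot: [-179.6, 0.8, 167.6]
wrist_force: [-0.1, -3.0, 0.8]
gripper_width: -0.002
t 15.4 box [-40.2  49.9] z 49.4 rot [-179.6    0.8  167.6] F [-0.1 -3.   0.8] q [-13.  27.  27. 121. -20.  36. 105.]
```

Contact is about 3 N and the lever is turning. Following the arc.

```bash
python3 -m jog '[[0,-2,5,0,0,0,0],[0,-2,5,0,0,0,0],[0,-2.5,5,0,0,0,0],[0,-2.5,5,0,0,0,0],[0,-3,5,0,0,0,0],[0,-4,4,0,0,0,0]]' && python3 -c "from h import *;st()"  && python3 -m jog '[[0,-5,3,0,0,0,0],[0,-5,3,0,0,0,0],[0,-5,3,0,0,0,0],[0,-5,2,0,0,0,0]]' && python3 -c "from h import *;st()"
```

```text
clock: 16.0
eef_pos: [531.5, -121.7, 49.1]
tcp_rot: [-179.6, 0.7, 167.6]
wrist_force: [-1.9, -1.5, -0.0]
gripper_width: -0.004
t 16.0 box [-24.3  81.6] z 49.1 rot [-179.6    0.7  167.6] F [-1.9 -1.5 -0. ] q [-16.  28.  27. 119. -20.  37. 102.]
clock: 16.4
eef_pos: [554.9, -114.2, 48.9]
tcp_rot: [-179.6, 0.6, 167.6]
wrist_force: [-2.7, -0.5, 0.1]
gripper_width: -0.002
t 16.4 box [-3.2 94.1] z 48.9 rot [-179.6    0.6  167.6] F [-2.7 -0.5  0.1] q [-16.  30.  27. 116. -20.  39. 101.]
```

Nearly shut. Pushing in +x in small steps until the stop shows in the force.

```bash
python3 -m jog '[[0,-3,0,0,0,0,0],[0,-2,0,0,0,0,0]]' && python3 -m jog '[[0,-2,0,0,0,0,0],[0,-2,0,0,0,0,0]]'; python3 -c "from h import *;st()"
```

```text
clock: 16.6
eef_pos: [556.2, -114.0, 47.9]
tcp_rot: [-179.7, 0.1, 167.6]
wrist_force: [-18.2, 2.1, 12.2]
gripper_width: -0.001
clock: 16.8
eef_pos: [556.1, -114.0, 47.0]
tcp_rot: [-179.7, -0.4, 167.6]
wrist_force: [-14.2, 3.5, 9.3]
gripper_width: 0.001
t 16.8 box [-2.1 94.6] z 47.0 rot [-179.7   -0.4  167.6] F [-14.2   3.5   9.3] q [-16.  30.  27. 115. -20.  40. 101.]
```

The force reached 18 N with no further motion, so the lever is at its stop. Backing off along -x, lifting and moving aside.

```bash
python3 -m jog '[[0,6,0,0,0,0,0],[0,10,0,-2,0,0,0],[0,4,0,-20,0,0,0],[0,0,0,-35,0,0,0],[0,0,0,-40,0,0,0],[0,0,-20,-35,0,0,0],[0,0,-45,0,0,0,0],[0,0,-45,0,0,0,0],[0,0,-45,0,0,0,0],[0,0,-45,0,0,0,0],[0,0,-45,0,0,0,0],[0,0,-15,0,0,0,0]]' && python3 - <<'E'
from h import *
st()
b=snap('top','t7.png');a=snap('side','s7.png')
f=lambda i:cv2.resize(i,(400,400),interpolation=cv2.INTER_CUBIC)
cv2.imwrite('pics/c8.png',np.vstack([np.hstack([f(a[90:240,250:400])[:330],f(b[130:260,270:400])[:330]]),cv2.resize(np.hstack([a[80:330],b[90:340,60:]]),(800,270))])[:,:,::-1])
E
```

```text
clock: 18.0
eef_pos: [480.7, -366.9, 188.6]
tcp_rot: [-179.8, 0.2, 168.1]
wrist_force: [-0.5, 0.3, 0.5]
gripper_width: 0.002
t 18.0 box [ -20.  -168.7] z 188.6 rot [-179.8    0.2  168.1] F [-0.5  0.3  0.5] q [  3.  23.  37. 105. -16.  57. 124.]
```

View pics/c8.png

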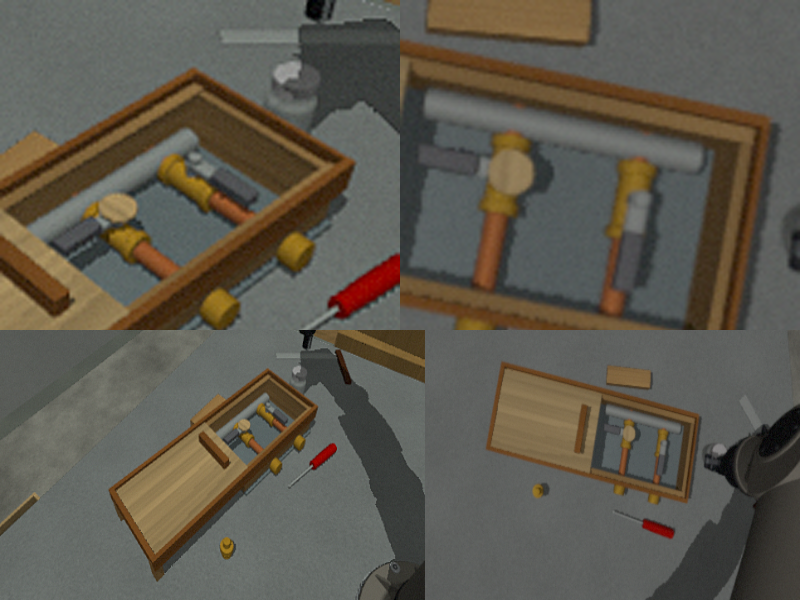

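The marked lever now points along box +y, crosswise to its pipe: disc at crop (512,172), grip end at (420,155). The plain lever is unchanged, the cover is against the end bar, the objects around the box look undisturbed and the arm is clear. Handing in.

```bash
python3 -c "
from h import *
a=cv2.imread('pics/t0.png');b=cv2.imread('pics/t7.png')
d=cv2.absdiff(a,b).max(2)
for n,(u,v) in dict(coupler=(197,239),driver=(335,271),offcut=(306,134)).items(): print(n,d[v-12:v+12,u-25:u+25].mean().round(1))
print(bot.job_done());st()"
```

```text
coupler 3.1
driver 4.4
offcut 3.2
the job is handed in; nothing more can be done
None
the job is handed in; nothing more can be done
```

I pushed the cover by its batten along the rails to the end stop, then swept the lever of the disc-marked valve (box y = 40) round to its shut stop. The job was handed in at about 18 s.

**Last checks**
- **Cover:** in the last pictures it lies against the end bar. The push force rose to 22 N there and motion stopped.
- **Marked lever:** it points to box +y, crosswise to its pipe. It met its stop at about 18 N.
- **Plain lever:** it still looks open, unchanged from the earlier picture.
- **Things around the box:** the before/after image difference at the coupler, screwdriver and offcut was only 3 to 4 grey levels. I checked the jar by eye only, and it looks to be in place.
- **Arm:** it finished at about 190 mm height with a wrist force near zero, touching nothing.

**What went wrong or disagreed**
- **Missed first push:** the fingertips passed over the batten without touching the cover. In the pictures they stood about 20 mm higher than the TCP reading minus 17 mm gives. I went back, worked about 20 mm lower, and the second push engaged.
- **Box position:** my estimate of the box's y position was about 4 mm off at the valves. It made no difference to the result.

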